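Put the stapler away in a box whose lid has a locking folding stay

TASK

Put the red stapler away: raise the lid of the wooden box by its bar all the way up until its folding stay snaps past straight and holds the lid up by itself, then set the stapler down gently on the floor of the box beside the wooden rule. Then press the red release bar at the knee of the stay down past straight, so that the knee folds, and let the lid come down gently until it is fully shut, leaving the things round the box where they are.

Things in the scene. Friction and masses are not known exactly. Their poses are not given: they have to be found in the camera images.
- tool_box: Fixed light-wood box, 190 (x) x 260 (y) mm, rim at z = 84 mm. Origin: centre of its footprint on the worktop; x from the front (lid bar) to the hinged back, y left, z up; turned by up to 0.2 rad. Walls 8 mm, so 174 x 244 mm inside; inner floor at z = 30 mm. A folding stay is on its left (+y) side. With the lid up, the lid leans over the back 35 mm: keep the gripper forward.
- lid_hinge (a point): Middle of the lid's hinge axis, which lies along the box's y at box x = +95, z = 89 mm. Axes as the box's. The lid is a wooden panel of 190 x 260 x 10 mm, 0.45 kg, that rises from the front.
- lid_bar (a point): Middle of the lid's handle: round steel bar, 12 mm thick, 140 mm long, along the box's y, in the lid's plane 230 mm from the hinge axis, 40 mm before the lid's front edge (34 mm gap for a finger, between arms at y = +-66 mm). Height 89 mm with the lid shut, 316 mm with it up. The axes turn with the lid. The bar can turn between two fingers, so the gripper may point down all the way.
- lid (a joint): Angle of the lid in rad: 0 shut, growing as it rises. At 1.42 the stay is straight and stops it (it gives to 1.46 under a pull of 10 N); held by the locked stay it rests at about 1.395. The hinge is damped (0.5 N m s/rad): not held or locked, the lid sinks shut softly by itself in 2 to 5 s.
- stay_knee (a joint): Knee angle of the stay in rad: 0 folded (lid shut), 2.28 both links straight, 2.58 its stop past straight: locked. A light spring drives it to the lock: pull the lid fully up until the stay stops it firmly (some 10 N more at the bar), then let go: the knee snaps over to its stop, at the latest as the pull ends. A lid let go short of that sinks again.
- stay_pivot (a point): Pivot of the stay's lower steel link on the box's left side, at box x = -15, y = +137, z = 77 mm. Lower link (pivot to knee) and upper link (knee to the lid's side edge, 60 mm from the hinge) are each 61.8 mm long between pins. Axes as the box's.
- release_bar (a point): Middle of the red sleeve, 15 mm thick, 60 mm long along the box's y, sticking out from the knee; 60 mm outside the lid's side edge. Locked: about 119 mm high. Pressed down with 2 to 6 N it passes straight after some 10 mm (lifting the lid slightly); pressed 40 mm or more, the lid sinks by itself and the bar ends 28 mm high. It swings back and down round stay_pivot at 61.8 mm: press along that arc.
- stapler: Loose desk stapler, 0.22 kg, red top, dark grey base, 136 mm long (along its own y), 34 mm wide (x), 48 mm high. Origin at the centre of its underside. It stands upright on the worktop to the right of the box, roughly pointing away from the robot. The base is 34 mm wide and 10 mm high, the red arm 22 mm wide from 32 mm up; grip it firmly across its width, near the middle.
- wooden_rule: Loose folded wooden rule, 140 x 18 x 16 mm, origin at the centre of its underside, lying on the floor of the box near its right end (about y = -90 mm of the box), lengthwise along the box's x. It stays in the box.
- black_tape: Loose roll of black tape, 109 mm across, 50 mm high, origin under its centre; to the right of the box at the back. Leave alone.
- orange_bottle: Loose orange squeeze bottle with black cap, 92 mm across, 231 mm high, origin under its centre; at the back right. Leave alone.
- red_bowl: Loose red bowl, 97 mm across, 56 mm high, origin under its centre; in front of the box to the left. Leave alone.

How it is judged:
By the outcome, as a careful person would: the job done as asked, in the order asked, and still so for the second after the job is handed in, with the robot touching nothing.
It also fails if it takes over 72 s, if anything falls off the work surface, if the arm or the gripper's body presses on something with over 40 N, if the wrist force passes 120 N, or if a joint passes its speed limit or range.

ROBOT

A 7-joint arm with a two-finger parallel gripper is mounted at the origin on a cart in front of the work surface, level with it; the furniture and walls round the work are solid. World frame = base frame: x ahead of the robot, y to its left, z up, the work surface at z = 0. Lengths are in m, angles in rad, forces in N, time in s.
With the tool pointing down it reaches from about 0.425 to 1.025 m from the base axis. Payload 9.4 kg.
Tool frame: the origin (TCP) lies midway between the tips of the shut fingers; the grasp point (between the pads) lies 19 mm behind it; z points along the fingers, y is the line along which they close (so a half turn about z gives the same grasp; the last joint's range is limited). The gripper opens to 93 mm and grips with 3 to 60 N. Pads are 15 mm wide; open, the fingers measure 128 mm over their backs; the gripper's body (75 mm by 188 mm) begins 65 mm behind the grasp point.
Start: joints at [-1.251, 0.599, -0.003, 1.599, 0.002, 0.943, -0.08], TCP at [0.28, 0.669, 0.219] pointing down, gripper open.
Joint ranges: [-2.57, 2.57], [-0.35, 1.97], [-1.29, 1.29], [0.11, 2.56], [-1.05, 4.19], [0.11, 1.86], [-2.63, 2.63]. Speed limits (rad/s): [2.22, 2.22, 3.01, 3.01, 3.14, 3.14, 3.14].

INTERFACE

Orientations are given as a 3x3 rotation matrix whose columns are the frame's x, y, z axes.
In Python, from cell import ctrl gives the robot as it stands. Calls block until the motion is done:
- ctrl.move_pose(position, orientation): joint-space move of the TCP to a pose.
- ctrl.line_to(position, rot=None, velocity=0.15, max_force=None): straight line of the TCP; rot=None keeps the orientation; velocity is the mean speed in m/s. With max_force (N) it stops when the force on the tool has changed by that much, and returns True; else False.
- ctrl.move_j(angles): joint-space move.
- ctrl.release() and ctrl.grab(effort=None): open the fingers fully, or close them until they stop; effort is the grip in N (None keeps the last).
- ctrl.wait(seconds).
- ctrl.solve_ik(position, orientation): joint angles nearest the present ones, or None.
- ctrl.read_state(): the state.
- ctrl.get_image(name): name is "scene" or "side" or "wrist"; returns the picture (480x640x3 uint8, red, green, blue); there is no depth.
- ctrl.camera_info(name): a dict with "fov_y" (degrees; the focal length in pixels is half the picture's height over the tangent of half this angle, whatever the lens; pixels are square), "cx", "cy" (the principal point, pixels), "k1" (the pictures are not rectified: a ray, as slopes to the right and down, at radius r is drawn at 1 + k1 r^2 times it, then the intrinsics apply), "rvec" (rotation vector, rad) and "tvec" (3), from world to camera coordinates, as OpenCV has them; the wrist camera has in their place "T_tool_cam" (4x4, takes a point from camera to tool coordinates, whose origin is the TCP and whose axes are the flange's). Camera axes: x right, y down, z forward; pixel columns grow to the right and rows downward; lengths in m; the calibration is good to about 2 mm. A picture is of the moment at which its call begins: read the wrist's pose just before it. camera_info takes no time and is no camera call.
A pose or a line that the arm cannot do raises ctrl.Unreachable and nothing moves.
- ctrl.close_job(): hands the job in; it is judged then, once.
The state is a dict: "time_s": time; "joint_pos": joint angles; "dq": joint speeds; "joint_torque": joint torques, N m; "tool_pos": TCP position; "eef_rot": TCP orientation; "ft_force": force on the tool from outside, world axes, zero at the start; "moment": the same for the moment, N m; "grip_width": opening from 0.0 (shut) to 1.0 (fully open); "grasp_force": force on a finger pad.
Only numpy, scipy, OpenCV 4.12 (cv2) and the standard library are available. Lean on these libraries where they do the work, as an engineer would, in place of code of your own. Each camera call takes 0.05 s, during which the arm holds its last target. There are 200 camera calls.

## Working session

There is one attempt and no reset: what is moved stays moved. The work goes in short steps, each a Python script; the robot and the scene stay as the last script left them, time stands still between calls to the robot, and variables do not carry over. Pictures are saved under pics/ and viewed, at most 10 in all, crops included, and the job is handed in when it is done.

```bash
mkdir -p pics; ls
python3 - <<'E'
from cell import ctrl
import cv2
for n in ("scene","side"):
    cv2.imwrite(f"pics/{n}0.png",ctrl.get_image(n)[:,:,::-1])
for n in ("scene","side","wrist"): print(n,ctrl.camera_info(n))
s=ctrl.read_state(); print(s["time_s"],s["tool_pos"],s["eef_rot"],s["ft_force"])
E
```

```text
pics
scene {'fov_y': 49.076770796456685, 'cx': 312.0754091287295, 'cy': 241.56996682134312, 'k1': -0.07541900848080557, 'rvec': array([ 1.92412548, -0.91750449,  0.52043219]), 'tvec': array([-0.3600926 ,  0.25768932,  1.14396736])}
side {'fov_y': 43.17540466470213, 'cx': 311.65237161090573, 'cy': 243.5177541111833, 'k1': -0.1758533241091271, 'rvec': array([ 1.93221133, -1.92121812,  0.4985976 ]), 'tvec': array([-0.05178354,  0.50372875,  1.35887343])}
wrist {'fov_y': 60.45176848252551, 'cx': 319.3221590540141, 'cy': 243.2623914204996, 'k1': -0.004686862275199167, 'T_tool_cam': array([[-8.70874362e-04, -9.66682681e-01, -2.55976242e-01,
         7.19028528e-02],
       [ 9.99999446e-01, -9.93378675e-04,  3.49282734e-04,
         3.93829469e-04],
       [-5.91926910e-04, -2.55975796e-01,  9.66683010e-01,
        -1.65993464e-01],
       [ 0.00000000e+00,  0.00000000e+00,  0.00000000e+00,
         1.00000000e+00]])}
0.1 [0.28003469 0.6682463  0.21786435] [[-9.22311534e-01  3.86446960e-01 -4.25137240e-04]
 [ 3.86447175e-01  9.22310595e-01 -1.32153325e-03]
 [-1.18593927e-04 -1.38315845e-03 -9.99999036e-01]] [ 0.14983396 -0.76764569 -0.61596076]
```

View pics/scene0.png

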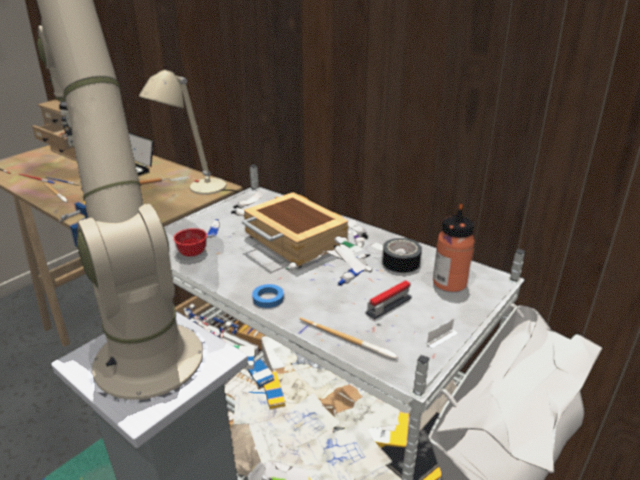

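View pics/side0.png

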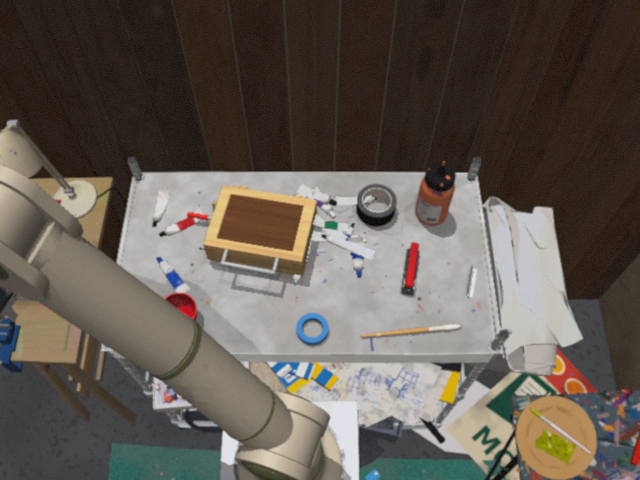

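The scene view shows the shut box at (297,230), the stapler at (388,298), tape at (402,255) and bottle at (455,255). In the side view the lid's corners are near (221,187), (316,197), (303,254) and (207,246), with the bar along (222,262)-(277,271) and the stapler along (413,245)-(408,292).

```bash
cat > h.py <<'E'
import numpy as np, cv2
from cell import ctrl
def K(n):
    i=ctrl.camera_info(n); f=240/np.tan(np.radians(i["fov_y"])/2)
    return i,np.array([[f,0,i["cx"]],[0,f,i["cy"]],[0,0,1]]),np.array([i["k1"],0,0,0,0])
def cam(n,pose=None):
    """world->cam R,t"""
    i,_,_=K(n)
    if n!="wrist": return cv2.Rodrigues(i["rvec"])[0],i["tvec"]
    p,R=pose; T=np.eye(4); T[:3,:3]=R; T[:3,3]=p; M=np.linalg.inv(T@i["T_tool_cam"]); return M[:3,:3],M[:3,3]
def ray(n,px,pose=None):
    _,k,d=K(n); R,t=cam(n,pose)
    u=cv2.undistortPoints(np.array([[px]],float),k,d)[0,0]
    v=R.T@np.array([*u,1]); return -R.T@t, v/np.linalg.norm(v)
def onplane(n,px,z,pose=None):
    o,v=ray(n,px,pose); return o+v*(z-o[2])/v[2]
def tri(*obs):
    A=np.zeros((3,3));b=np.zeros(3)
    rs=[ray(*o) for o in obs]
    for o,v in rs:
        P=np.eye(3)-np.outer(v,v);A+=P;b+=P@o
    x=np.linalg.solve(A,b)
    return x,max(np.linalg.norm(np.cross(x-o,v)) for o,v in rs)
def proj(n,X,pose=None):
    _,k,d=K(n);R,t=cam(n,pose)
    return cv2.projectPoints(np.atleast_2d(X).astype(float),cv2.Rodrigues(R)[0],t,k,d)[0][:,0]
def down(yaw):
    """tool z down, tool y along world angle yaw"""
    y=np.array([np.cos(yaw),np.sin(yaw),0]);z=np.array([0,0,-1.]);return np.c_[np.cross(y,z),y,z]
def snap(name):
    s=ctrl.read_state();im=ctrl.get_image("wrist");cv2.imwrite(f"pics/{name}.png",im[:,:,::-1])
    np.savez(f"pics/{name}.npz",p=s["tool_pos"],R=s["eef_rot"])
def pose(name):
    z=np.load(f"pics/{name}.npz");return z["p"],z["R"]
E
python3 - <<'E'
from h import *
np.set_printoptions(precision=4,suppress=True)
for px in [(221,187),(316,197),(303,254),(207,246)]: print("lid",onplane("side",px,.094))
for px in [(222,262),(277,271)]: print("bar",onplane("side",px,.089))
for px in [(413,245),(408,292)]: print("stap",onplane("side",px,.045))
for px in [(408,283),(371,309)]: print("stap sc",onplane("scene",px,.045))
print("tape",onplane("side",(377,200),.05),"bottle",onplane("side",(433,215),.05),"bowl",onplane("side",(180,305),.05))
s=ctrl.read_state()
from itertools import product
for y in (-np.pi/2,0,np.pi/2): print(ctrl.solve_ik([.62,0.1,.35],down(y)))
E
```

```text
lid [0.7007 0.1974 0.094 ]
lid [ 0.6681 -0.0587  0.094 ]
lid [ 0.4959 -0.0269  0.094 ]
lid [0.5181 0.218  0.094 ]
bar [0.4749 0.1766 0.089 ]
bar [0.4503 0.0371 0.089 ]
stap [ 0.5503 -0.3144  0.045 ]
stap [ 0.4141 -0.2918  0.045 ]
stap sc [ 0.5522 -0.3239  0.045 ]
stap sc [ 0.4052 -0.3113  0.045 ]
tape [ 0.6886 -0.2253  0.05  ] bottle [ 0.6409 -0.3752  0.05  ] bowl [0.3731 0.2805 0.05  ]
[-0.7888  0.4542  0.8232  1.7055 -0.3617  1.1414 -1.4336]
[-0.584   0.3891  0.4857  1.6939 -0.1993  1.1078 -0.0398]
[-0.3116  0.3639  0.0873  1.6769 -0.0348  1.1024  1.3565]
```

Run:
```python
from h import *
ctrl.move_pose([.50,-.02,.42],down(-np.pi/2)); snap("a")
ctrl.line_to([.50,-.14,.42],velocity=.3); snap("b")
s=ctrl.read_state();print(s["time_s"],s["tool_pos"],s["joint_pos"])
```

```text
3.4 [ 0.50015383 -0.13944334  0.41974748] [-0.66567824  0.24777265  1.07199311  1.82336416 -0.23243745  1.20751041
 -1.09315206]
```

View pics/a.png

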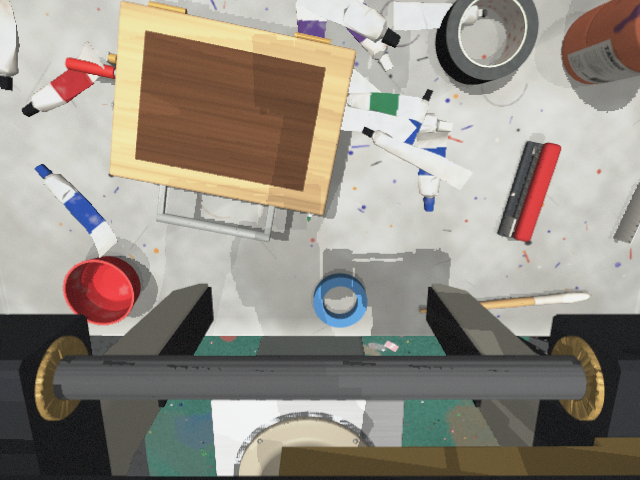

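View pics/b.png

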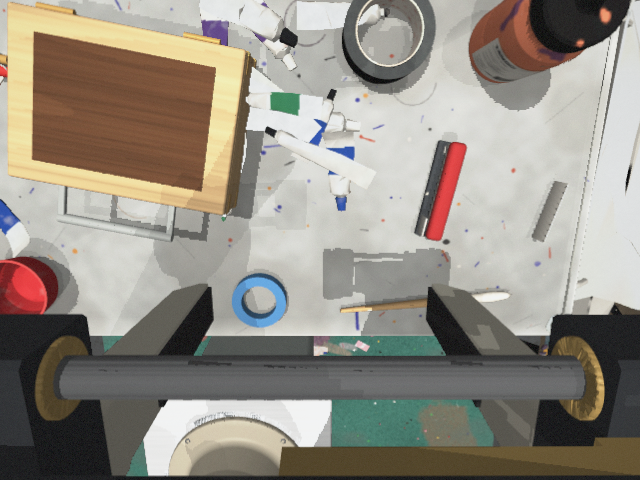

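The wrist views show the lid's corners (a: (121,1), (355,46), (322,213), (109,175)), the bar ends (a: (159,218), (270,238); b: (61,220), (172,238)), the red sleeve left of the box at (88,67), and the upright stapler (red top a: (552,145)-(522,240); b: (458,143)-(431,238)).

Run:
```python
from h import *
from scipy.optimize import least_squares
np.set_printoptions(precision=4,suppress=True)
a,b=pose("a"),pose("b")
T=lambda p,q:print(tri(("wrist",p,a),("wrist",q,b)))
T((159,218),(61,220));T((270,238),(172,238));print("lid");T((109,175),(8,178));T((322,213),(231,212));T((355,46),(252,53))
print("stapler");T((552,145),(458,143));T((522,240),(431,238))
# refine stapler red blob: mask
for n in "ab":
    im=cv2.imread(f"pics/{n}.png").astype(int);B,G,R=im[...,0],im[...,1],im[...,2]
    m=((R>120)&(G<70)&(B<80)).astype(np.uint8);m[:130]=0;m[250:]=0;m[:,:400]=0
    c,l,st,ce=cv2.connectedComponentsWithStats(m);k=1+np.argmax(st[1:,4]);pts=np.argwhere(l==k)[:,::-1].astype(np.float32)
    print(n,cv2.minAreaRect(pts),ce[k])
    # minAreaRect end mids
    box=cv2.boxPoints(cv2.minAreaRect(pts));print(box.tolist())
# box model fit
pts={ (-95,130,94):((109,175),(8,178)),(-95,-130,94):((322,213),(231,212)),(95,-130,94):((355,46),(252,53)),(95,130,94):((121,1),None),
 (-135,70,89):((159,218),(61,220)),(-135,-70,89):((270,238),(172,238))}
def w(p,q): 
    c,s=np.cos(p[2]),np.sin(p[2]); return np.array([p[0]+c*q[0]-s*q[1],p[1]+s*q[0]+c*q[1],q[2]+p[3]])
def res(p):
    r=[]
    for q,(u,v) in pts.items():
        X=w(p,np.array(q)/1e3)
        if u: r+=list(proj("wrist",X,a)[0]-u)
        if v: r+=list(proj("wrist",X,b)[0]-v)
    return np.array(r)
f=least_squares(res,[.6,.08,-.13,0],loss="soft_l1");print(f.x,res(f.x).round(1))
```

```text
(array([0.4694, 0.179 , 0.0888]), np.float64(0.0008996814447871394))
(array([0.4462, 0.0427, 0.0928]), np.float64(9.259322836154055e-05))
lid
(array([0.5217, 0.2321, 0.0922]), np.float64(0.0012939020161457978))
(array([ 0.4692, -0.0217,  0.0454]), np.float64(0.0006618760890275024))
(array([ 0.6664, -0.06  ,  0.0592]), np.float64(0.0037797426056479576))
stapler
(array([ 0.5577, -0.3178,  0.0412]), np.float64(0.0007067601584883546))
(array([ 0.4354, -0.2873,  0.0562]), np.float64(0.0008981894818272363))
a ((537.3500366210938, 191.95001220703125), (15.811387062072754, 102.14156341552734), 18.43494987487793) [537.4083 191.6276]
[[513.7000122070312, 237.90000915527344], [546.0000610351562, 141.00001525878906], [561.0000610351562, 146.00001525878906], [528.7000122070312, 242.90000915527344]]
b ((445.3687744140625, 190.7443389892578), (15.673161506652832, 100.38644409179688), 15.708637237548828) [445.1683 191.9892]
[[424.23529052734375, 236.94117736816406], [451.41448974609375, 140.30406188964844], [466.50225830078125, 144.54750061035156], [439.32305908203125, 241.1846160888672]]
[ 0.5908  0.0869 -0.1865 -0.003 ] [ 0.5  1.1  0.5 -1.1  1.5  3.1 -6.7  4.1  1.   4.1 -6.1 -2.9 -1.   0.6
 -0.6 -1.1 -0.2 -2.6  0.3 -0.6  1.6 -0.4]
```

Run:
```python
from h import *
from scipy.optimize import least_squares
np.set_printoptions(precision=4,suppress=True)
a,b=pose("a"),pose("b")
print(tri(("wrist",(537.4,191.6),a),("wrist",(445.2,191.99),b)))
for n,P,c,e in (("a",a,(537.4,191.8),((553.5,143.5),(521.2,240.4))),("b",b,(445.3,191.4),((459,142.4),(431.8,239.1)))):
    F,N=[onplane("wrist",q,.046,P) for q in e];d=F-N
    print(n,onplane("wrist",c,.046,P),F,N,np.arctan2(d[1],d[0]))
pts={(-95,130,94):((109,175),(8,178)),(-95,-130,94):((322,213),None),(95,-130,94):((355,46),None),(95,130,94):((121,1),None),
 (-135,70,89):((159,218),(61,220)),(-135,-70,89):((270,238),(172,238))}
def w(p,q):
    c,s=np.cos(p[2]),np.sin(p[2]); return np.array([p[0]+c*q[0]-s*q[1],p[1]+s*q[0]+c*q[1],q[2]+p[3]])
def res(p):
    return np.concatenate([proj("wrist",w(p,np.array(q)/1e3),P)[0]-u for q,uv in pts.items() for u,P in zip(uv,(a,b)) if u])
f=least_squares(res,[.6,.08,-.13,0],loss="soft_l1");print(f.x,res(f.x).round(1))
# check: release bar folded & fixed-cam reprojection
for q in ((23,190,28),(-135,70,89),(-135,-70,89)): print(q,proj("side",w([*f.x[:3],0],np.array(q)/1e3)),proj("wrist",w([*f.x[:3],0],np.array(q)/1e3),a))
```

```text
(array([ 0.4968, -0.3045,  0.0462]), np.float64(0.0007450420109430478))
a [ 0.4973 -0.3046  0.046 ] [ 0.559  -0.3168  0.046 ] [ 0.4313 -0.2916  0.046 ] -0.19456953250086567
b [ 0.4968 -0.3047  0.046 ] [ 0.5593 -0.3174  0.046 ] [ 0.4322 -0.2913  0.046 ] -0.20252489695807094
[ 0.5912  0.0875 -0.1801 -0.0021] [ 0.   1.6 -0.1 -0.6  1.6  2.3  0.1  2.6 -2.7  0.6 -0.8 -0.8 -0.5 -2.3
  0.5 -1.   1.6 -0.8]
(23, 190, 28) [[196.4616 216.6476]] [[91.1531 70.3448]]
(-135, 70, 89) [[220.3258 263.3974]] [[157.5925 217.4885]]
(-135, -70, 89) [[274.6383 272.5785]] [[270.2909 237.4116]]
```

```bash
cat >> h.py <<'E'
BX,BY,BA=.5912,.0875,-.180
def bw(x,y,z):
    """box coordinates (m) -> world"""
    c,s=np.cos(BA),np.sin(BA);return np.array([BX+c*x-s*y,BY+s*x+c*y,z])
def barp(th,dx=0):
    """TCP (tool down) with the grasp point on the lid bar at lid angle th"""
    return bw(.095-.23*np.cos(th)+dx,0,.089+.23*np.sin(th)-.019)
E
python3 - <<'E'
from h import *
np.set_printoptions(precision=3,suppress=True)
for y in (BA,BA+np.pi):
    for p in (barp(0,-.032)+[0,0,.1],barp(0,-.032),barp(0),barp(.7),barp(1.45)): print(y,p,ctrl.solve_ik(p,down(y)))
    print("release",ctrl.solve_ik(bw(.03,.192,.16),down(y)),ctrl.solve_ik(bw(.047,.192,.07),down(y)))
for y in (BA+np.pi/2,BA-np.pi/2): print("place",ctrl.solve_ik(bw(-.01,.02,.05),down(y)),"pick",ctrl.solve_ik([.497,-.305,.018],down(y)))
E
```

```text
-0.18 [0.427 0.117 0.17 ] [-0.967  0.447  0.805  2.306 -0.588  0.597  0.11 ]
-0.18 [0.427 0.117 0.07 ] [-0.714  0.592  0.465  2.378 -0.865  0.335  0.337]
-0.18 [0.458 0.112 0.07 ] [-0.665  0.605  0.448  2.313 -0.759  0.366  0.256]
-0.18 [0.512 0.102 0.218] [-0.734  0.405  0.593  2.087 -0.332  0.74  -0.11 ]
-0.18 [0.657 0.075 0.298] [-0.554  0.492  0.549  1.689 -0.289  1.043 -0.091]
release [-0.753  0.681  0.465  1.71  -0.388  0.843 -0.296] [-0.7    0.796  0.409  1.726 -0.449  0.714 -0.237]
2.961592653589793 [0.427 0.117 0.17 ] [ 0.385  0.548 -1.099  2.231  0.72   0.78   1.757]
2.961592653589793 [0.427 0.117 0.07 ] [ 0.33   0.787 -1.108  2.315  1.121  0.78   1.362]
2.961592653589793 [0.458 0.112 0.07 ] [-0.83   0.682  0.721  2.323 -1.042  0.503 -2.571]
2.961592653589793 [0.512 0.102 0.218] [ 0.446  0.566 -1.097  2.02   0.63   0.944  1.978]
2.961592653589793 [0.657 0.075 0.298] [ 0.445  0.662 -1.099  1.623  0.616  1.245  2.188]
release [ 0.127  0.886 -1.104  1.648  0.853  1.163  1.765] [ 0.129  1.025 -1.107  1.666  1.009  1.126  1.687]
place [-0.344  0.677  0.096  2.031 -0.142  0.44   1.25 ] pick [ 0.42   0.718  0.049  2.068 -0.092  0.357  1.934]
place [-0.64   0.754  0.564  2.051 -0.767  0.556 -1.273] pick [ 0.101  0.799  0.551  2.089 -0.89   0.503 -0.421]
```

Run:
```python
from h import *
np.set_printoptions(precision=3,suppress=True)
def st(t):
    s=ctrl.read_state();print(t,s["time_s"],s["tool_pos"],s["ft_force"],s["grip_width"],s["grasp_force"])
R=down(BA)
ctrl.move_pose(barp(0,-.032)+[0,0,.08],R);st("above")
print(ctrl.line_to(barp(0,-.032),velocity=.12,max_force=8));st("down")
ctrl.grab(3);st("grab")
print(ctrl.line_to(barp(0),velocity=.08,max_force=15));st("shift")
ctrl.grab(20);st("grip")
```

```text
above 4.8167 [0.428 0.118 0.15 ] [0.584 0.925 0.125] 0.9994030993165025 0.0
False
down 5.6333 [0.427 0.117 0.07 ] [-0.223  0.089  0.452] 0.999447653539377 0.0
grab 6.1833 [0.429 0.117 0.071] [ 6.059 -1.307 -2.06 ] 0.8052749802881379 2.9999906569719315
False
shift 6.7333 [0.459 0.111 0.07 ] [ 6.386 -1.111 -1.273] 0.14658865822327616 3.0097514390945435
grip 6.95 [0.46  0.111 0.07 ] [ 5.437 -1.843 -2.594] 0.12004646320848758 19.99880701303482
```

Run:
```python
from h import *
np.set_printoptions(precision=3,suppress=True)
c,s_=np.cos(BA),np.sin(BA)
def st(t):
    s=ctrl.read_state();f=s["ft_force"];print(t,s["time_s"],s["tool_pos"],"box f",c*f[0]+s_*f[1],-s_*f[0]+c*f[1],f[2],s["grip_width"],s["grasp_force"])
for th in np.arange(.2,1.41,.2):
    ctrl.line_to(barp(th),velocity=.15);st(round(th,2))
for th in (1.42,1.44,1.46,1.48):
    ctrl.line_to(barp(th),velocity=.05);st(th)
    s=ctrl.read_state();f=s["ft_force"]
    if c*f[0]+s_*f[1]<-14: break
cv2.imwrite("pics/side1.png",ctrl.get_image("side")[:,:,::-1][100:380,100:500])
```

```text
0.2 7.4083 [0.465 0.11  0.117] box f 8.517669634213778 -1.4527904850444329 -3.6554841888609073 0.12395313160604622 19.998491406440735
0.4 7.8667 [0.48  0.108 0.161] box f 12.697161656776418 -3.0206610096579247 -8.15447577726889 0.12186553081580433 19.99958887696266
0.6 8.325 [0.501 0.103 0.201] box f 14.40076493927202 -2.242619236359984 -12.40115392466453 0.12265999752592754 20.00148117542267
0.8 8.7833 [0.529 0.098 0.235] box f 12.961604649448656 -2.439884467693417 -14.43249523612455 0.12226894833644196 19.998972415924072
1.0 9.2417 [0.562 0.092 0.263] box f 4.27675047890718 -3.128204401972445 -8.564080790771136 0.12160463286569533 19.99198079109192
1.2 9.7 [0.602 0.084 0.284] box f -2.6030585087254012 -4.598101100272456 5.244375896280808 0.11775849140766302 19.988841712474823
1.4 10.1583 [0.646 0.076 0.297] box f -1.913337763157 -4.478690568276569 6.027914938111213 0.12028386405253666 20.00738561153412
1.42 10.4083 [0.65  0.075 0.298] box f -2.2124069786700438 -4.5288255758163105 7.1279288165161745 0.11787339404126418 20.012420117855072
1.44 10.6583 [0.653 0.075 0.298] box f -3.9594565614618955 -5.113245512685874 6.907466826444893 0.12157646723630867 20.013310611248016
1.46 10.9083 [0.657 0.074 0.298] box f -9.02512361959285 -5.080598863661385 8.893310226612586 0.12008635172583582 20.014044642448425
1.48 11.1583 [0.66  0.073 0.299] box f -15.14654747105197 -4.811844887904748 12.333662351097589 0.12247441732530523 19.997034072875977
```

Run:
```python
from h import *
np.set_printoptions(precision=3,suppress=True)
ctrl.line_to(barp(1.49),velocity=.05)
print(ctrl.read_state()["ft_force"])
ctrl.line_to(barp(1.43),velocity=.05)
print(ctrl.read_state()["ft_force"])
ctrl.release();ctrl.wait(.4)
p=barp(1.43);ctrl.line_to(p+[0,0,.08],velocity=.2)
ctrl.line_to(bw(-.06,-.02,.40),velocity=.3)
cv2.imwrite("pics/side2.png",cv2.resize(ctrl.get_image("side")[:,:,::-1][100:340,120:440],(640,480)))
print(ctrl.read_state()["time_s"])
```

```text
[-17.563  -2.285  14.364]
[-1.734 -4.53   4.825]
14.8
```

View pics/side2.png

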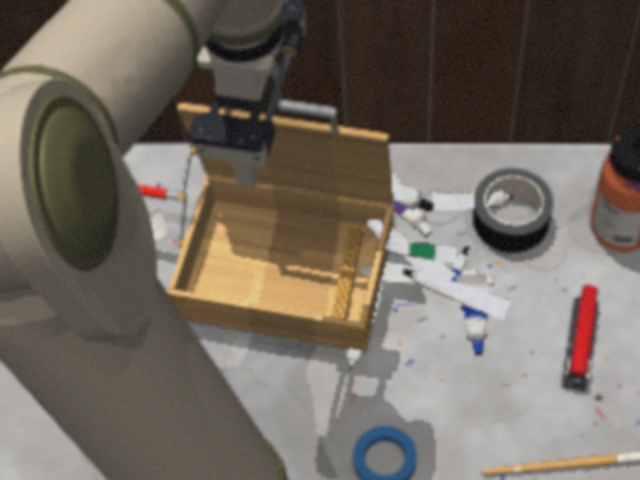

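The lid holds itself up (stay straight at crop (185,195), knee sleeve red at (150,191)), and the rule lies at the right end (348,275). Next comes the stapler.

Run:
```python
from h import *
np.set_printoptions(precision=3,suppress=True)
a=pose("a")
print("base near/far",onplane("wrist",(499,236),.010,a),onplane("wrist",(529,141),.010,a))
def st(t):
    s=ctrl.read_state();print(t,s["time_s"],s["tool_pos"],s["ft_force"],s["grip_width"],s["grasp_force"])
R=down(-.198+np.pi/2);P=np.array([.494,-.304,.018])
ctrl.move_pose(P+[0,0,.13],R);st("above")
print(ctrl.line_to(P,velocity=.12,max_force=8));st("down")
ctrl.grab(40);st("grab")
ctrl.line_to(P+[0,0,.11],velocity=.15);st("lift")
cv2.imwrite("pics/side3.png",cv2.resize(ctrl.get_image("side")[:,:,::-1][180:360,320:480],(640,720))[:600])
```

```text
base near/far [ 0.43  -0.277  0.01 ] [ 0.563 -0.303  0.01 ]
above 16.7667 [ 0.495 -0.304  0.148] [ 0.197 -0.09  -0.184] 0.9957890622352678 0.0
False
down 18.0 [ 0.494 -0.304  0.019] [-0.016  0.269  0.434] 0.9981558665191349 0.0
grab 19.1083 [ 0.494 -0.304  0.018] [ 0.63  -1.223  0.143] 0.23878434906450807 39.997161626815796
lift 19.9917 [ 0.494 -0.303  0.127] [-0.393  0.16  -2.483] 0.23749177405555988 39.996673464775085
```

View pics/side3.png

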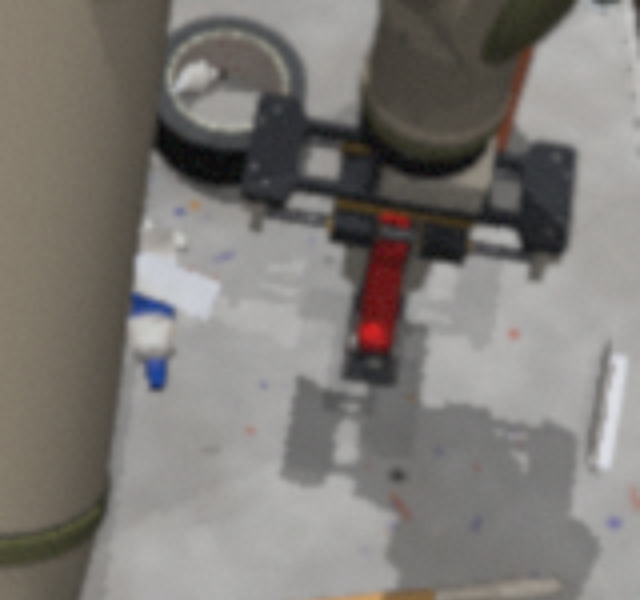

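The stapler hangs level between the fingers (crop (385,290)), 22 mm wide with 2.2 N load. Now I'll place it.

Run:
```python
from h import *
np.set_printoptions(precision=3,suppress=True)
def st(t):
    s=ctrl.read_state();print(t,s["time_s"],s["tool_pos"],s["ft_force"],s["grip_width"],s["grasp_force"])
R=down(BA+np.pi/2);x,y=-.006,.005
ctrl.line_to(bw(x,y,.128),rot=R,velocity=.2);st("over")
ctrl.line_to(bw(x,y,.058),velocity=.12);st("low")
print(ctrl.line_to(bw(x,y,.044),velocity=.02,max_force=3));st("touch")
ctrl.release();st("open")
ctrl.line_to(bw(x,y,.20),velocity=.15)
ctrl.line_to(bw(-.09,y,.36),velocity=.25);st("up")
snap("c")
```

```text
over 22.2333 [0.586 0.092 0.128] [ 0.019  0.258 -1.562] 0.23595121018218299 39.99657690525055
low 22.9667 [0.586 0.093 0.058] [ 0.403 -0.453 -1.962] 0.23722282607661052 39.996750354766846
True
touch 23.5083 [0.586 0.093 0.047] [-0.138 -1.231  3.204] 0.2336908671196293 40.00272810459137
open 24.7167 [0.586 0.094 0.047] [-0.14  -0.631  0.081] 1.0004193276172972 0.0
up 26.7583 [0.503 0.109 0.359] [-0.134 -0.039  0.136] 0.9985084974932273 0.0
```

View pics/c.png

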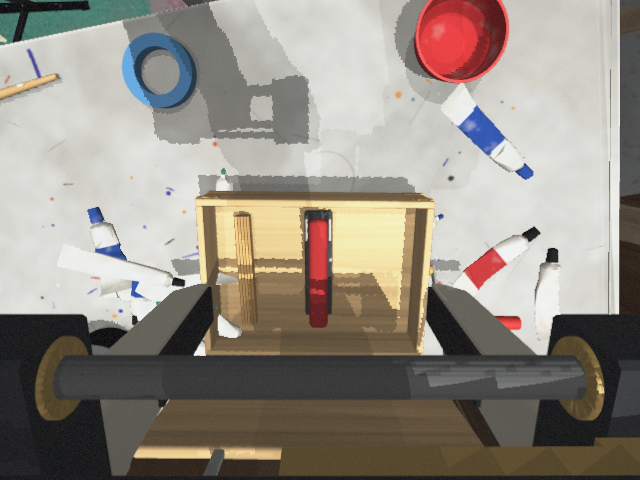

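The stapler lies flat in the box at (318,268), with the rule beside it at (245,268), and the release sleeve shows at (510,322). Now I'll press the release.

Run:
```python
from h import *
np.set_printoptions(precision=3,suppress=True)
c=pose("c")
print("pred sleeve",proj("wrist",[bw(.0295,.160,.119),bw(.0295,.220,.119)],c),proj("side",[bw(.0295,.16,.119),bw(.0295,.22,.119)]))
def st(t):
    s=ctrl.read_state();print(t,s["time_s"],s["tool_pos"],s["ft_force"],s["grip_width"])
R=down(BA)
arc=lambda f,dz=.0075:bw(-.015+.0618*np.cos(f),.197,.077+.0618*np.sin(f)+dz)
ctrl.grab(5)
ctrl.move_pose(bw(-.08,.22,.30),R);st("side")
ctrl.line_to(arc(np.radians(44),.045),velocity=.2);st("above")
print(ctrl.line_to(arc(np.radians(44),-.002),velocity=.05,max_force=1.5));st("touch")
snap("d")
cv2.imwrite("pics/scene_d.png",ctrl.get_image("scene")[:,:,::-1])
```

```text
pred sleeve [[463.301 319.375]
 [519.161 319.339]] [[202.086 197.847]
 [180.464 194.55 ]]
side 29.625 [0.552 0.318 0.3  ] [ 0.815 -0.574 -0.156] 0.00483675961130546
above 30.65 [0.655 0.276 0.166] [ 0.506 -0.278  0.243] 0.0067780436357711285
True
touch 31.3667 [0.656 0.276 0.127] [1.712 0.023 3.194] 0.0056274898624799835
```

View pics/d.png

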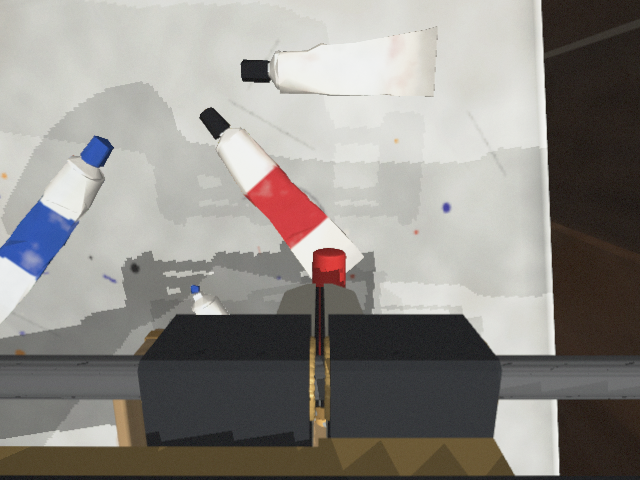

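The shut fingertips rest in the middle of the red sleeve (end at (329,268)), touching at z = 0.127 as predicted. I'll press along the arc.

Run:
```python
from h import *
np.set_printoptions(precision=3,suppress=True)
def st(t):
    s=ctrl.read_state();print(t,s["time_s"],s["tool_pos"],s["ft_force"])
arc=lambda f,dz=.0075:bw(-.015+.0618*np.cos(np.radians(f)),.197,.077+.0618*np.sin(np.radians(f))+dz)
for f in (38,32,26,20,13,6,-1,-6):
    ctrl.line_to(arc(f),velocity=.05);st(f)
ctrl.wait(.5);st("held")
cv2.imwrite("pics/side4.png",cv2.resize(ctrl.get_image("side")[:,:,::-1][100:340,120:440],(640,480)))
```

```text
38 31.75 [0.66  0.275 0.123] [ 3.059 -0.431  3.469]
32 32.0333 [0.663 0.274 0.117] [ 0.757 -1.459  2.203]
26 32.3167 [0.666 0.274 0.111] [ 0.585 -0.22   0.56 ]
20 32.6 [0.668 0.274 0.105] [ 0.743 -0.704  0.524]
13 32.9 [0.671 0.273 0.098] [-0.326 -0.146 -0.519]
6 33.2 [0.672 0.273 0.091] [-0.12   0.324 -0.402]
-1 33.5 [0.672 0.273 0.083] [-0.164 -0.773  0.008]
-6 33.7583 [0.672 0.273 0.077] [ 0.043  0.588 -0.06 ]
held 34.2583 [0.672 0.273 0.078] [-0.832  0.813  0.091]
```

View pics/side4.png

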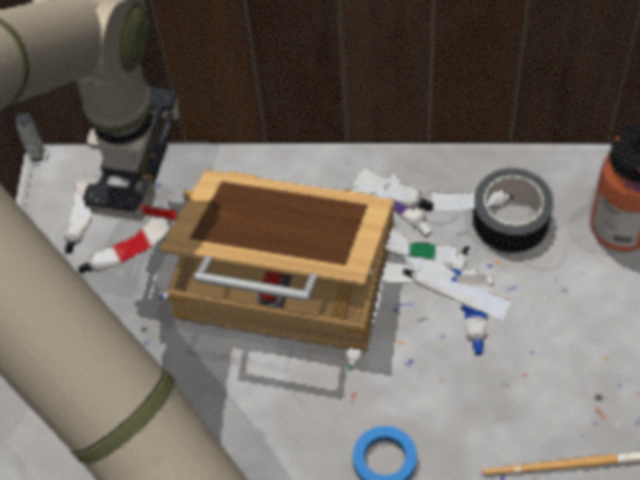

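The lid is sinking (bar at (255,280), about half way down) and the fingers are clear of the sleeve at (160,212). I'll retreat straight up and wait until it has shut.

Run:
```python
from h import *
s=ctrl.read_state();p=s["tool_pos"]
ctrl.line_to(p+[0,0,.15],velocity=.15)
ctrl.line_to(bw(-.02,.30,.30),velocity=.2)
ctrl.wait(2.5)
cv2.imwrite("pics/side5.png",cv2.resize(ctrl.get_image("side")[:,:,::-1][100:340,120:440],(640,480)))
s=ctrl.read_state();print(s["time_s"],s["ft_force"],proj("side",[bw(-.135,.07,.089),bw(-.135,-.07,.089)]))
```

```text
38.8667 [ 0.13117859  0.55397795 -0.07185601] [[220.32906796 263.40982178]
 [274.64380078 272.58479919]]
```

View pics/side5.png

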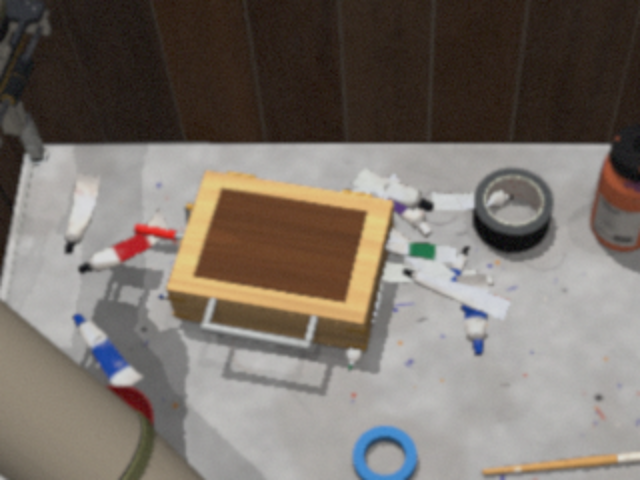

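The lid is shut: its bar at crop (205,328)-(310,340) lies where it is drawn for angle 0, and nothing else has moved.

```bash
python3 -c "
from cell import ctrl
print(ctrl.close_job())"
```

```text
the job is handed in; nothing more can be done
None
```

The stapler is in the box beside the rule, the stay was released, the lid came down fully shut by itself, and the job is handed in at about 39 s of the 72 s allowed.

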